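# Nest the measuring cups in the baking caddy, draw out its handle and lift it

## Robot

A 6-joint arm with a two-finger parallel gripper is mounted at the origin on a cart in front of the work surface, level with it; the furniture and walls round the work are solid. World frame = base frame: x ahead of the robot, y to its left, z up, the work surface at z = 0. Lengths are in m, angles in rad, forces in N, time in s.
With the tool pointing down it reaches from about 0.35 to 0.85 m from the base axis. Payload 8.1 kg.
Tool frame: the origin (TCP) lies between the finger pads; the fingertips stand 14 mm ahead of it and the grasp point (between the pads) lies 5 mm behind it; z points along the fingers, y is the line along which they close (so a half turn about z gives the same grasp; the last joint's range is limited). The gripper opens to 93 mm and grips with 3 to 60 N. Pads are 15 mm wide; open, the fingers measure 128 mm over their backs; the gripper's body (75 mm by 188 mm) begins 65 mm behind the grasp point.
Start: joints at [1.234, 0.13, 1.488, -0, 1.523, -0.085], TCP at [0.149, 0.581, 0.233] pointing down, gripper open.
Joint ranges: [-2.96, 2.96], [-0.89, 2.26], [0.02, 2.5], [-1.34, 4.48], [0, 2.73], [-2.66, 2.66]. Speed limits (rad/s): [2.39, 2.39, 2.79, 3.14, 3.14, 3.14].

## Interface

Orientations are given as a rotation vector (axis times angle).
In Python, from plant import robot gives the robot as it stands.
- The arm moves only by the tool arm_command, never from a script. Its argument "targets" is a list of rows, each an object of numbers: "x", "y", "z": the shift along the world's x, y, z in units of 500 mm (1.0 is 500 mm); "rx", "ry", "rz": the turn, a rotation vector about the world's x, y, z in units of 2 rad (1.0 is 2 rad); "claw": the closure in counts, from 0 (fully open) to 255 (shut). In form: [{"x": .., "y": .., "z": .., "rx": .., "ry": .., "rz": .., "claw": ..}, ...]. A call has 1 to 10 rows; each row is the pose to reach, as a shift and turn from the pose commanded when the call began; what a row does not reach only later rows make up. A row lasts 1/12 s, in which the tool goes at most 41.7 mm and 7.16 degrees, less where a joint would pass 70% of its speed; a pose out of reach is approached as far as the arm can. A call with a number of a shift or a turn outside -1 to 1 is refused whole. A call with a gripper value outside its range is refused whole. The fingers move at their own pace and stop on an object; "squeeze" is the grip in N (left out, the last holds). Time passes only in rows, so rows that repeat a pose let the fingers close. It gives the time, the measured TCP pose, the force, the opening and the grip force at its end, in the units of the state.
- robot.read_state(): the state, without advancing time (a new reading comes with each control period).
- robot.read_camera(name): name is "side" or "top" or "wrist"; returns (picture, depth): 384x512x3 uint8, red, green, blue; 384x512 float32, m along the optical axis (not along the pixel's ray), 0 where there is no reading.
- robot.get_calibration(name): a dict with "intrinsics" (3x3 intrinsics, pixels), "origin" and "orientation" of the camera in the world. Camera axes: x right, y up, looking along -z (the intrinsics and any distortion apply to the point x, -y, -z); pixel columns grow to the right and rows downward; lengths in m; the calibration is good to about 2 mm. A picture is of the moment at which its call begins: read the wrist's pose just before it. get_calibration takes no time and is no camera call; for the wrist camera it gives the pose at the moment of the call.
- robot.close_job(): hands the job in; it is judged then, once.
The state is a dict: "t": time; "q": joint angles; "dq": joint speeds; "joint_torque": joint torques, N m; "tool_pos": TCP position; "orientation": TCP orientation; "force": force on the tool from outside, world axes, zero at the start; "wrist_torque": the same for the moment, N m; "opening": finger opening in m; "gripper_force": force on a finger pad.
Only numpy, scipy, OpenCV 4.12 (cv2) and the standard library are available. Lean on these libraries where they do the work, as an engineer would, in place of code of your own. Each camera call takes 0.05 s, during which the arm holds its last target. There are 200 camera calls.

## Task

Pack the baking caddy for carrying: nest the middle measuring cup inside the large one standing in the caddy, then the small cup inside the middle one, each down on the floor of the cup round it. With the caddy still standing on the worktop, squeeze the button in its telescopic handle and, keeping it squeezed, draw the handle up past the first stop to the second, fully out; then lift the caddy by it, level, about 8 cm off the worktop. Finish there, still holding it up; disturb and spill nothing else.

Things in the scene. Friction and masses are not known exactly. Their poses are not given: they have to be found in the camera images.
- caddy: Grey sheet-metal tray, 118 (x) x 284 (y) mm, walls 26 mm high, floor 4 mm thick; loose, 0.5 kg empty, under 1 kg loaded. Origin: centre of underside, z up, -x side roughly to the robot. In its middle an upright tube 30 x 32 mm, 114 mm high, guides the handle; beside it two bays 114 (y) x 110 (x) mm centred at y = +81 mm (holds the large cup) and -81 mm (holds two spice jars, to 113 mm up).
- handle_grip (a point): Centre of the handle's grip, a black rounded bar 62 mm long (caddy y), 26 mm wide (caddy x), 28 mm high, straight above the caddy's origin; axes as the caddy's. 130 mm above the caddy's underside when home, 212 mm when fully out; moves with the handle. Take it from above, one finger in front (-x, on the button), one behind: closing across the width squeezes the button.
- handle (a joint): How far the handle is drawn up (m): 0 = home (start, locked), 0.040 first stop, 0.080 to 0.082 second stop, fully out. A spring pin locks it at home and at each stop (2 mm play) unless the button is squeezed; let go in between, it catches at the next. Squeezed, it needs about 3.5 N to draw, less than the caddy's weight, so the caddy stays standing. Pulled unsqueezed, the whole caddy comes up.
- trigger (a joint): Squeeze button in the middle of the grip's front (-x) face, a plate 30 (y) x 15 (z) mm standing 6 mm proud: 0 = out, 0.005 m = pressed in; the lock is free above 0.0035. Spring force 2 N when out, about 6 N when pressed; a firm grip (20 N or more) across the grip holds it in.
- cup_large: Large steel measuring cup in the caddy's left (+y) bay: 84 mm across the mouth, 76 mm at the foot, 40 mm high, wall and floor 3 mm (inside 78 mm at the mouth, 70 mm at the floor). Origin: centre of underside, z up. Flat handle, 14 mm wide, 5 mm thick, along its +x, top level with the rim, reaching 118 mm from the axis, over the caddy's wall, pointing left or away from the robot.
- cup_middle: Middle steel measuring cup, on the worktop left or right of the caddy: 68 mm across the mouth, 62 mm at the foot, 44 mm high, wall and floor 3 mm (inside 62 / 56 mm), 50 g. Origin: centre of underside, z up. Flat handle 14 mm wide, 5 mm thick along its +x, top level with the rim, from 34 to 110 mm from the axis. Nested, it stands 3 mm above the large cup's underside.
- middle_handle (a point): Where to pinch the middle cup from above, across the handle's 14 mm width: 85 mm from the cup's axis along its +x, at mid thickness, 41.5 mm above its underside. Nested, the handle passes 2 mm above the large cup's rim and handle: turn it some 50 degrees away from that handle, towards the robot's side, so that the fingers have room beside it. Handles need not line up.
- cup_small: Small steel measuring cup, on the worktop on the caddy's other side: 52 mm across the mouth, 46 mm at the foot, 48 mm high, wall and floor 3 mm, 50 g. Origin: centre of underside, z up. Flat handle 14 mm wide, 5 mm thick along its +x, top level with the rim, from 26 to 102 mm from the axis. Nested, it stands 3 mm above the middle cup's underside.
- small_handle (a point): Where to pinch the small cup from above, across the handle's 14 mm width: 85 mm from the cup's axis along its +x, at mid thickness, 45.5 mm above its underside. Nested, the handle passes 2 mm above the middle cup's rim and handle: turn it some 50 degrees on from the middle cup's handle, towards the robot's side, so that the fingers have room beside it.
- cinnamon_jar: Spice jar 40 mm across, 105 mm high, standing in the caddy's right (-y) bay, where it stays. Origin: centre of underside.
- cocoa_jar: Spice jar 46 mm across, 109 mm high, beside the other in the caddy's right (-y) bay, where it stays. Origin: centre of underside.
- timer: Round kitchen timer, 60 mm across, 58 mm high, on the worktop behind the caddy's left end; leave alone. Origin: centre of underside.
- coffee_scoop: Steel coffee scoop 127 x 43 x 25 mm lying on the worktop behind the caddy; leave alone. Origin: centre of underside.
There are look-alikes about, which are no part of the job. Leave any orange look-alike of the cocoa_jar alone.

How it is judged:
On the way, in this order (a step that is already met when the one before it is completed fails the run):
1. the middle cup is nested in the large one in the caddy (distance between cup_middle and cup_large below 0.01 m and angle between cup_middle's own z axis and vertical below 0.12 rad and height (world z) of caddy below 0.006 m), for 0.2 s.
2. the small cup is nested in the middle one (distance between cup_small and cup_middle below 0.01 m and angle between cup_small's own z axis and vertical below 0.12 rad and distance between cup_middle and cup_large below 0.01 m and height (world z) of caddy below 0.006 m), for 0.2 s.
3. the handle is drawn to its second stop while the caddy still stands on the worktop (value of joint handle above 0.076 m and height (world z) of caddy below 0.008 m), for 0.1 s.
At the end, for the whole second after the job is handed in: Held still by the handle, drawn out more than 76 mm; caddy 50 to 130 mm up, tilted under 10 degrees, clear of timer and scoop; large cup in the left bay, middle cup in it, small cup in that (neighbouring origins under 10 mm apart); both jars standing in the right bay (value of joint handle above 0.076 m and height (world z) of caddy between 0.05 and 0.13 m and angle between caddy's own z axis and vertical below 0.17 rad and linear speed of caddy below 0.03 m/s and contact force between the fingers and caddy above 3 N and contact force between caddy and timer below 0.2 N and contact force between caddy and coffee_scoop below 0.2 N and distance between cup_middle and cup_large below 0.01 m and distance between cup_small and cup_middle below 0.01 m and z of cup_large in the frame of caddy between 0 and 0.012 m and y of cup_large in the frame of caddy above 0.05 m and z of cinnamon_jar in the frame of caddy between 0 and 0.015 m and z of cocoa_jar in the frame of caddy between 0 and 0.015 m); the arm keeps its last pose, push and grip.
It fails at once if a spice jar in the caddy is tipped (angle between any of cinnamon_jar, cocoa_jar's own z axis and vertical above 0.5 rad).
It fails at once if the timer or the coffee scoop is pushed away (more than 3 cm) (distance of any of timer, coffee_scoop from where it was at the start of the episode above 0.03 m).
It fails at once if the caddy is tilted by more than 20 degrees (angle between caddy's own z axis and vertical above 0.35 rad).
It also fails if it takes over 72 s, if anything falls off the work surface, if the arm or the gripper's body presses on something with over 40 N, if the wrist force passes 120 N, or if a joint passes its speed limit or range.

## Working session

There is one attempt and no reset: what is moved stays moved. The work goes in short steps, Python scripts to look and compute and a tool call to move; the robot and the scene stay as the last step left them, time stands still between calls to the robot, and variables do not carry over. Pictures are saved under pics/ and viewed, at most 10 in all, crops included, and the job is handed in when it is done.

Besides the shell and the picture viewer there is one more tool, called after "Request:" by a JSON object that holds its "fn" and its "kwargs", one argument or row to a line. arm_command: Moves the arm, as the interface text tells. Shifts and turns lie within -1 to 1; 1 stands for 500 mm of shift or 2 rad of turn. Its arguments: {"type":"object","properties":{"targets":{"type":"array","items":{"type":"object","properties":{"x":{"type":"number","minimum":-1,"maximum":1},"y":{"type":"number","minimum":-1,"maximum":1},"z":{"type":"number","minimum":-1,"maximum":1},"rx":{"type":"number","minimum":-1,"maximum":1},"ry":{"type":"number","minimum":-1,"maximum":1},"rz":{"type":"number","minimum":-1,"maximum":1},"claw":{"type":"number"}}}},"squeeze":{"type":"number"}},"required":["targets"]}

```bash
mkdir -p pics; ls
cat > h.py <<'E'
import numpy as np, cv2
from plant import robot
from scipy.spatial.transform import Rotation as R
def cam(n):
    c=robot.get_calibration(n); p,d=robot.read_camera(n)
    return np.array(p),np.array(d),c
def rot(c):
    o=np.array(c["orientation"],float)
    return o if o.shape==(3,3) else R.from_rotvec(o).as_matrix()
def cloud(d,c):
    K=np.array(c["intrinsics"]); v,u=np.mgrid[:d.shape[0],:d.shape[1]]
    P=np.stack([(u-K[0,2])/K[0,0]*d,-(v-K[1,2])/K[1,1]*d,-d],-1)
    return P@rot(c).T+np.array(c["origin"])
E
python3 - <<'E'
from h import *
for n in("top","side"):
    p,d,c=cam(n); cv2.imwrite(f"pics/{n}0.png",p[...,::-1]); np.savez(f"{n}0.npz",p=p,d=d,W=cloud(d,c)); print(n,c,(d>0).mean())
print(robot.read_state())
E
```

```text
pics
top {'intrinsics': array([[408.07379015,   0.        , 251.13633006],
       [  0.        , 408.07379015, 194.76430472],
       [  0.        ,   0.        ,   1.        ]]), 'origin': array([0.38839591, 0.0516846 , 1.12920711]), 'orientation': array([ 0.0848448 , -0.0948407 , -1.54691019])} 0.9960378011067709
side {'intrinsics': array([[425.67768849,   0.        , 262.87598917],
       [  0.        , 425.67768849, 189.2427218 ],
       [  0.        ,   0.        ,   1.        ]]), 'origin': array([0.3616369 , 0.92397549, 0.69063811]), 'orientation': array([ 0.09218842, -1.42789673, -2.61501795])} 0.9962921142578125
{'t': 0.1, 'q': array([ 1.23363300e+00,  1.31097993e-01,  1.48914133e+00, -2.99257777e-05,
        1.52301445e+00, -8.53710616e-02]), 'dq': array([ 0.00111745, -0.0013793 , -0.00340516,  0.00106805, -0.00103907,
       -0.00081701]), 'joint_torque': array([ 5.25928135e-04, -5.61341071e+01, -4.93096948e+01,  7.69039197e-02,
        2.92357762e-02, -1.00959860e-04]), 'tool_pos': array([0.14929503, 0.58062797, 0.23170091]), 'orientation': array([-3.94427925e-01, -3.11641132e+00,  2.56085459e-03]), 'force': array([-0.09553818,  0.50374669, -0.83259701]), 'wrist_torque': array([-0.02208714, -0.00164328, -0.00299523]), 'gripper_force': 0.0, 'opening': 0.09300089182923905}
```

View pics/top0.png

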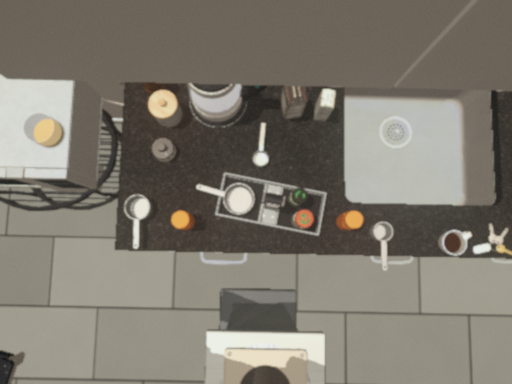

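View pics/side0.png

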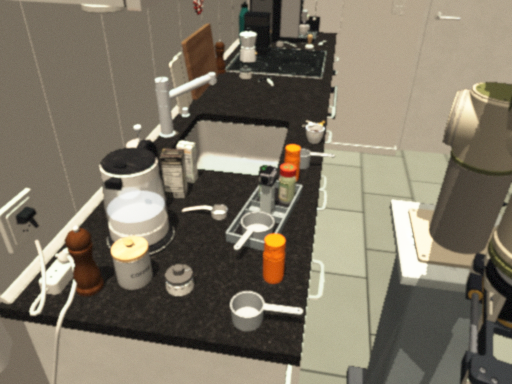

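The top picture shows the middle cup at (138,208) with its handle towards (136,245), and the large cup at (240,200) with its handle to (200,188). The small cup is at (380,232), handle to (385,265). The grip is at about (272,202) and the orange look-alikes at (182,220) and (350,220). The side picture agrees; the caddy's two jars are near (265,185) and (287,185).

```bash
cat >> h.py <<'E'
def cup(W,cx,cy,h,hdmin,hdmax,r):
    """rim circle + handle direction from cloud points near rim height"""
    P=W.reshape(-1,3); D=np.hypot(P[:,0]-cx,P[:,1]-cy)
    Q=P[(abs(P[:,2]-h)<.007)&(D<.16)]
    from scipy.optimize import least_squares
    c=np.array([cx,cy])
    for _ in range(6):
        d=np.linalg.norm(Q[:,:2]-c,axis=1); S=Q[abs(d-r+.002)<(.012 if _<3 else .006)]
        c=least_squares(lambda c:np.linalg.norm(S[:,:2]-c,axis=1)-(r-.0015),c,loss='soft_l1',f_scale=.002).x
    v=Q[:,:2]-c; d=np.linalg.norm(v,axis=1); H=v[(d>hdmin)&(d<hdmax)]
    return c,len(S),H,Q
E
python3 - <<'E'
from h import *
z=np.load("top0.npz");W=z["W"];p=z["p"]
for nm,u,v in[("mid",138,208),("midh",136,243),("lg",240,200),("lgh",200,188),("sm",380,232),("smh",384,266),("grip",272,202),("tim",163,150),("scoop",261,158),("or1",182,220),("or2",350,220),("green",298,197),("red",304,218),("tl",221,176),("tr",326,190),("br",322,233),("bl",217,218)]:
    print(nm,W[v,u].round(3))
for nm,(u,v),h,r in[("mid",(138,208),.044,.034),("lg",(240,200),.044,.042),("sm",(380,232),.048,.026)]:
    c,n,H,Q=cup(W,*W[v,u][:2],h,r+.012,.12,r)
    m=H.mean(0) if len(H) else [0,0]
    print(nm,c.round(4),n,len(H),"handle mean ang",np.degrees(np.arctan2(m[1],m[0])).round(1),np.linalg.norm(m))
for n,(a,b,e,f) in {"a":(110,170,260,260),"b":(260,170,410,280)}.items():pass
cr=lambda a,b,e,f:cv2.resize(p[b:f,a:e,::-1],None,fx=5,fy=5,interpolation=2)
cv2.imwrite("pics/c1.png",cr(205,165,335,245))
cv2.imwrite("pics/c2.png",np.vstack([cr(115,185,200,255)[:, :350],]) if 0 else np.hstack([cr(115,190,190,255),cr(345,205,400,270)]))
E
```

```text
mid [0.474 0.357 0.005]
midh [0.379 0.347 0.043]
lg [0.502 0.076 0.01 ]
lgh [0.529 0.184 0.042]
sm [ 0.423 -0.31   0.006]
smh [ 0.333 -0.305  0.05 ]
grip [ 0.486 -0.004  0.144]
tim [0.628 0.285 0.053]
scoop [0.623 0.02  0.002]
or1 [0.439 0.217 0.113]
or2 [ 0.448 -0.202  0.11 ]
green [ 0.503 -0.072  0.108]
red [ 0.45  -0.087  0.113]
tl [0.569 0.131 0.001]
tr [ 0.536 -0.163  0.002]
br [ 0.417 -0.152 -0.001]
bl [0.452 0.139 0.002]
mid [0.475  0.3489] 128 128 handle mean ang -178.7 0.07527847746507853
lg [0.504  0.0795] 149 126 handle mean ang 74.6 0.07456156278087428
sm [ 0.4244 -0.3044] 106 152 handle mean ang 166.2 0.05787084253498066
```

View pics/c1.png

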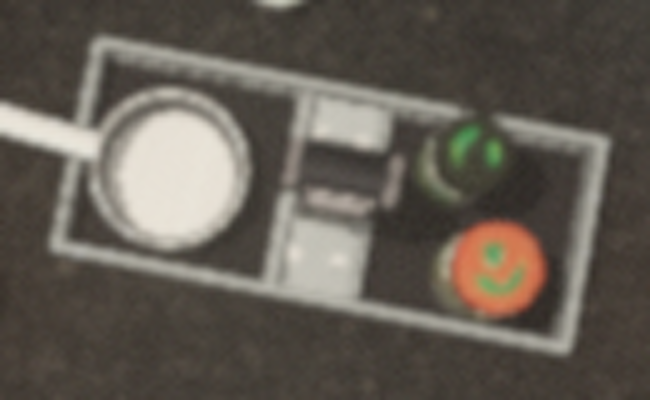

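View pics/c2.png

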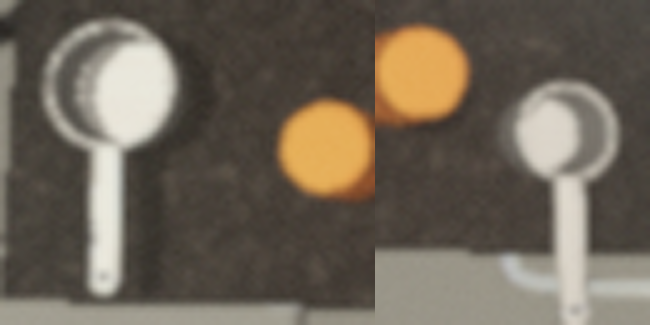

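The crops confirm this. In crop 1 (×5) the grip bar is centred at about (345,178), the large cup's rim at (170,168), and both jars stand in the right bay. In crop 2 the middle cup's rim is at (110,85) with its handle end at (103,290). The small cup's rim is at (567,130), with its handle running down past the counter edge.

```bash
cat >> h.py <<'E'
def onplane(uv,z,c):
    K=np.array(c["intrinsics"]); uv=np.atleast_2d(uv).astype(float)
    r=np.c_[(uv[:,0]-K[0,2])/K[0,0],-(uv[:,1]-K[1,2])/K[1,1],-np.ones(len(uv))]@rot(c).T
    o=np.array(c["origin"]); return (o+r*((z-o[2])/r[:,2])[:,None])[:,:2]
def tool():
    s=robot.read_state(); m=R.from_rotvec(s["orientation"]).as_matrix()
    return s,np.degrees(np.arctan2(m[1,1],m[0,1])),m
E
python3 - <<'E'
from h import *
z=np.load("top0.npz");W=z["W"];p=z["p"];c=robot.get_calibration("top")
hsv=cv2.cvtColor(p,cv2.COLOR_RGB2HSV)
def line(box,zz,thr=150):
    a,b,e,f=box; m=(p[b:f,a:e].min(-1)>thr)&(hsv[b:f,a:e,1]<60); v,u=np.nonzero(m); P=onplane(np.c_[u+a,v+b],zz,c)
    q=P.mean(0); d=np.linalg.svd(P-q)[2][0]; s=(P-q)@d; return q,d,np.degrees(np.arctan2(d[1],d[0])),s.min(),s.max(),len(u)
def pr(n,t,c0):
    q,d,a,l,h,k=t; o=c0-q; perp=o[0]*-d[1]+o[1]*d[0]
    print(n,"hcentre",q.round(4),"ang",a.round(1),"ends",(q+d*l).round(4),(q+d*h).round(4),k,"perp of rim centre",round(perp,4))
mid=onplane((137,207),.044,c)[0]; sm=onplane((383.4,231),.048,c)[0]; lg=onplane((205+170/5,165+168/5),.044,c)[0]
print(mid,sm,lg)
pr("mid",line((130,222,142,249),.044),mid)
pr("lg",line((190,182,220,200),.044),lg)
pr("sm",line((378,242,390,272),.048,175),sm)
for n,uv,zz in[("grip",(205+345/5,165+168/5),.144)]: print(n,onplane(uv,zz,c))
P=W.reshape(-1,3)
for n,(x,y),h in[("or1",(.439,.217),.11),("or2",(.448,-.202),.11),("red",(.45,-.087),.11),("green",(.503,-.072),.107),("tim",(.628,.285),.05),("grip",(.486,-.004),.142)]:
    s=(np.hypot(P[:,0]-x,P[:,1]-y)<.045)&(abs(P[:,2]-h)<.008); Q=P[s]
    rect=cv2.minAreaRect(Q[:,:2].astype(np.float32)*1000)
    print(n,np.round(rect[0],1),np.round(rect[1],1),round(rect[2],1),Q[:,2].max().round(3))
Q=P[(abs(P[:,2]-.026)<.008)&(abs(P[:,0]-.49)<.12)&(abs(P[:,1])<.17)]
print(cv2.minAreaRect(Q[:,:2].astype(np.float32)*1000))
s,y,m=tool();print(s["tool_pos"],y,m.round(3))
E
```

```text
[0.47392965 0.34917007] [ 0.42442811 -0.30593678] [0.50248849 0.0783213 ]
mid hcentre [0.3999 0.349 ] ang -177.9 ends [0.4341 0.3502] [0.3657 0.3478] 153 perp of rim centre 0.0025
lg hcentre [0.5251 0.1613] ang -106.7 ends [0.5349 0.1941] [0.515  0.1273] 135 perp of rim centre 0.0021
sm hcentre [ 0.3595 -0.3056] ang 179.8 ends [ 0.3956 -0.3057] [ 0.3252 -0.3054] 129 perp of rim centre 0.0001
grip [[ 0.49387869 -0.00910069]]
or1 [442.4 221.4] [42.5 42.9] 1.8 0.115
or2 [ 450.8 -211.6] [40.2 42.3] 0.4 0.115
red [460.7 -88.5] [43.  64.7] 85.2 0.118
green [494.2 -77.2] [69.2 38.3] 5.2 0.115
tim [636.5 288.5] [52.5 53.3] 33.6 0.058
grip [490.6  -7.5] [61.3 31.6] 80.3 0.15
((518.9578247070312, -13.099990844726562), (285.37652587890625, 169.93569946289062), 79.97848510742188)
[0.14929503 0.58062797 0.23170091] 75.57345437649543 [[-0.968  0.249 -0.001]
 [ 0.249  0.968 -0.002]
 [ 0.    -0.002 -1.   ]]
```

Request:
{"fn": "arm_command", "kwargs": {
  "targets": [
    {"x": 0.49, "y": -0.464, "z": -0.124, "rz": 0.144, "claw": 60},
    {"x": 0.49, "y": -0.464, "z": -0.124, "rz": 0.144, "claw": 60},
    {"x": 0.49, "y": -0.464, "z": -0.124, "rz": 0.144, "claw": 60},
    {"x": 0.49, "y": -0.464, "z": -0.124, "rz": 0.144, "claw": 60},
    {"x": 0.49, "y": -0.464, "z": -0.124, "rz": 0.144, "claw": 60},
    {"x": 0.49, "y": -0.464, "z": -0.124, "rz": 0.144, "claw": 60},
    {"x": 0.49, "y": -0.464, "z": -0.124, "rz": 0.144, "claw": 60},
    {"x": 0.49, "y": -0.464, "z": -0.124, "rz": 0.144, "claw": 60},
    {"x": 0.49, "y": -0.464, "z": -0.124, "rz": 0.144, "claw": 60},
    {"x": 0.49, "y": -0.464, "z": -0.124, "rz": 0.144, "claw": 60}
  ],
  "squeeze": 40
}}

```text
schema error: expected keys x, y, z, rx, ry, rz, claw
```

Run:
```python
from h import *
s,y,m=tool();print(s["tool_pos"],y,m[:,2],s["opening"],s["q"])
p,d,c=cam("wrist"); cv2.imwrite("pics/w1.png",p[...,::-1]); W=cloud(d,c);np.savez("w1.npz",p=p,d=d,W=W)
P=W.reshape(-1,3);Q=P[(abs(P[:,2]-.043)<.008)&(np.hypot(P[:,0]-.44,P[:,1]-.349)<.12)]
print(len(Q),c["origin"],Q.mean(0) if len(Q) else 0)
```

```text
[0.14929503 0.58062797 0.23170091] 75.57345437649543 [-5.21309282e-04 -1.57748327e-03 -9.99998620e-01] 0.09300089182923905 [ 1.23363300e+00  1.31097993e-01  1.48914133e+00 -2.99257777e-05
  1.52301445e+00 -8.53710616e-02]
0 [0.08203704 0.59850124 0.38492607] 0
```

View pics/w1.png

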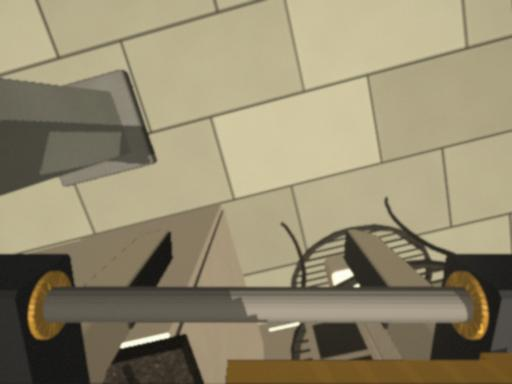

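The move was refused because every row needs all seven keys. This wrist view is therefore from the start pose: floor tiles, with the fingers along the bottom edge at row 300.

Request:
{"fn": "arm_command", "kwargs": {
  "targets": [
    {"x": 0.49, "y": -0.464, "z": -0.124, "rx": 0, "ry": 0, "rz": 0.144, "claw": 60},
    {"x": 0.49, "y": -0.464, "z": -0.124, "rx": 0, "ry": 0, "rz": 0.144, "claw": 60},
    {"x": 0.49, "y": -0.464, "z": -0.124, "rx": 0, "ry": 0, "rz": 0.144, "claw": 60},
    {"x": 0.49, "y": -0.464, "z": -0.124, "rx": 0, "ry": 0, "rz": 0.144, "claw": 60},
    {"x": 0.49, "y": -0.464, "z": -0.124, "rx": 0, "ry": 0, "rz": 0.144, "claw": 60},
    {"x": 0.49, "y": -0.464, "z": -0.124, "rx": 0, "ry": 0, "rz": 0.144, "claw": 60},
    {"x": 0.49, "y": -0.464, "z": -0.124, "rx": 0, "ry": 0, "rz": 0.144, "claw": 60},
    {"x": 0.49, "y": -0.464, "z": -0.124, "rx": 0, "ry": 0, "rz": 0.144, "claw": 60},
    {"x": 0.49, "y": -0.464, "z": -0.124, "rx": 0, "ry": 0, "rz": 0.144, "claw": 60},
    {"x": 0.49, "y": -0.464, "z": -0.124, "rx": 0, "ry": 0, "rz": 0.144, "claw": 60}
  ],
  "squeeze": 40
}}

```text
t: 0.98
tool_pos: [0.3961, 0.3463, 0.1695]
orientation: [0.05, -3.14, 0.003]
force: [-0.2, 0.3, -0.6]
opening: 0.0712
gripper_force: 0.0
```

Run:
```python
from h import *
s,y,m=tool();print(s["tool_pos"],y,m[:,2],s["opening"],s["q"])
p,d,c=cam("wrist"); cv2.imwrite("pics/w1.png",p[...,::-1]); W=cloud(d,c);np.savez("w1.npz",p=p,d=d,W=W)
P=W.reshape(-1,3);Q=P[(abs(P[:,2]-.043)<.008)&(np.hypot(P[:,0]-.44,P[:,1]-.349)<.12)]
print(len(Q),c["origin"])
H=Q[(Q[:,0]<.425)]; print(len(H))
if len(H)>20:
    q=H.mean(0);dd=np.linalg.svd(H[:,:2]-q[:2],full_matrices=0)[2][0];print("handle",q,np.degrees(np.arctan2(dd[1],dd[0])),H[:,0].min())
```

```text
[0.3960946  0.34630495 0.16946809] 91.82297305277444 [-0.00104605 -0.00170369 -0.999998  ] 0.07121142889970054 [ 6.21503563e-01 -2.90714837e-02  1.76946063e+00 -7.87083756e-04
  1.40304599e+00 -9.80976598e-01]
2268 [0.32672086 0.34438224 0.32275296]
1125
handle [0.3975375  0.34030677 0.04493816] 107.1586982433024 0.3668020404234165
```

Run:
```python
from h import *
s,y,m=tool();print(s["tool_pos"])
z=np.load("w1.npz");W=z["W"];p=z["p"]
M=(abs(W[...,2]-.043)<.008)&(np.hypot(W[...,0]-.44,W[...,1]-.349)<.12)
for x in np.arange(.365,.43,.008):
    S=M&(abs(W[...,0]-x)<.004); print(x.round(3),S.sum(),W[S][:,1].min().round(4) if S.any() else 0,np.median(W[S][:,1]).round(4) if S.any() else 0,W[S][:,1].max().round(4) if S.any() else 0)
S=M&(W[...,0]>.43);print("cup",W[S].mean(0),W[S].min(0),W[S].max(0))
```

```text
[0.39496134 0.34793836 0.17001493]
0.365 31 0.344 0.3482 0.3533
0.373 146 0.3416 0.3483 0.3553
0.381 156 0.3417 0.3486 0.3556
0.389 150 0.3419 0.3488 0.3558
0.397 143 0.3421 0.3484 0.3554
0.405 141 0.3424 0.3493 0.3557
0.413 140 0.3426 0.3493 0.356
0.421 218 0.2306 0.3451 0.3563
0.429 234 0.2373 0.3448 0.3566
cup [0.45145772 0.33222535 0.04356899] [0.43001533 0.24268449 0.03504243] [0.49108143 0.38459894 0.05095649]
```

View pics/w1.png

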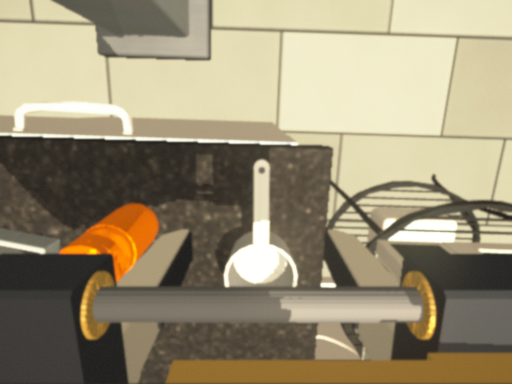

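The wrist view shows the middle cup's handle from (262,165) to (262,245), between the open fingers, and the orange look-alike to the left at (125,230). The measurements agree, so I'll descend and pinch.

Request:
{"fn": "arm_command", "kwargs": {
  "targets": [
    {"x": 0, "y": 0.001, "z": -0.08, "rx": 0, "ry": 0, "rz": 0, "claw": 100},
    {"x": 0, "y": 0.001, "z": -0.16, "rx": 0, "ry": 0, "rz": 0, "claw": 100},
    {"x": 0, "y": 0.001, "z": -0.23, "rx": 0, "ry": 0, "rz": 0, "claw": 100},
    {"x": 0, "y": 0.001, "z": -0.256, "rx": 0, "ry": 0, "rz": 0, "claw": 100},
    {"x": 0, "y": 0.001, "z": -0.256, "rx": 0, "ry": 0, "rz": 0, "claw": 100},
    {"x": 0, "y": 0.001, "z": -0.256, "rx": 0, "ry": 0, "rz": 0, "claw": 255},
    {"x": 0, "y": 0.001, "z": -0.256, "rx": 0, "ry": 0, "rz": 0, "claw": 255},
    {"x": 0, "y": 0.001, "z": -0.256, "rx": 0, "ry": 0, "rz": 0, "claw": 255},
    {"x": 0, "y": 0.001, "z": -0.256, "rx": 0, "ry": 0, "rz": 0, "claw": 255},
    {"x": 0, "y": 0.001, "z": -0.256, "rx": 0, "ry": 0, "rz": 0, "claw": 255}
  ],
  "squeeze": 40
}}

```text
t: 1.87
tool_pos: [0.3953, 0.3504, 0.0442]
orientation: [-0.057, 3.139, 0.002]
force: [0.1, 0.2, 0.4]
opening: 0.0276
gripper_force: 0.0
```

Request:
{"fn": "arm_command", "kwargs": {
  "targets": [
    {"x": 0, "y": 0, "z": 0, "rx": 0, "ry": 0, "rz": 0, "claw": 255},
    {"x": 0, "y": 0, "z": 0, "rx": 0, "ry": 0, "rz": 0, "claw": 255},
    {"x": 0, "y": 0, "z": 0, "rx": 0, "ry": 0, "rz": 0, "claw": 255},
    {"x": 0, "y": 0, "z": 0, "rx": 0, "ry": 0, "rz": 0, "claw": 255},
    {"x": 0, "y": 0, "z": 0, "rx": 0, "ry": 0, "rz": 0, "claw": 255}
  ],
  "squeeze": 40
}}

```text
t: 2.28
tool_pos: [0.3945, 0.3497, 0.0428]
orientation: [-0.057, 3.141, 0.0]
force: [-1.0, 0.4, 1.7]
opening: 0.0132
gripper_force: 40.0
```

Run:
```python
from h import *
s,y,m=tool();print(s["tool_pos"],y,m[:,2],s["opening"],s["gripper_force"],s["q"].round(2))
```

```text
[0.39449497 0.34967016 0.04276056] 92.06718998744137 [ 1.85695323e-05  2.04006747e-04 -9.99999979e-01] 0.01321355619046929 39.95808184146881 [ 0.63  0.12  1.87  0.    1.16 -0.98]
```

Request:
{"fn": "arm_command", "kwargs": {
  "targets": [
    {"x": 0, "y": 0, "z": 0.03, "rx": 0, "ry": 0, "rz": 0, "claw": 255},
    {"x": 0, "y": 0, "z": 0.08, "rx": 0, "ry": 0, "rz": 0, "claw": 255},
    {"x": 0, "y": 0, "z": 0.15, "rx": 0, "ry": 0, "rz": 0, "claw": 255},
    {"x": 0, "y": 0, "z": 0.22, "rx": 0, "ry": 0, "rz": 0, "claw": 255},
    {"x": 0, "y": 0, "z": 0.29, "rx": 0, "ry": 0, "rz": 0, "claw": 255},
    {"x": 0, "y": 0, "z": 0.32, "rx": 0, "ry": 0, "rz": 0, "claw": 255},
    {"x": 0, "y": 0, "z": 0.32, "rx": 0, "ry": 0, "rz": 0, "claw": 255}
  ],
  "squeeze": 40
}}

```text
t: 2.87
tool_pos: [0.3967, 0.3511, 0.2079]
orientation: [-0.057, 3.134, 0.007]
force: [0.2, -0.1, -0.4]
opening: 0.0133
gripper_force: 40.0
```

Request:
{"fn": "arm_command", "kwargs": {
  "targets": [
    {"x": 0.015, "y": -0.045, "z": 0, "rx": 0, "ry": 0, "rz": -0.06, "claw": 255},
    {"x": 0.03, "y": -0.09, "z": 0, "rx": 0, "ry": 0, "rz": -0.12, "claw": 255},
    {"x": 0.045, "y": -0.135, "z": 0, "rx": 0, "ry": 0, "rz": -0.18, "claw": 255},
    {"x": 0.06, "y": -0.18, "z": 0, "rx": 0, "ry": 0, "rz": -0.24, "claw": 255},
    {"x": 0.075, "y": -0.225, "z": 0, "rx": 0, "ry": 0, "rz": -0.3, "claw": 255},
    {"x": 0.09, "y": -0.27, "z": 0, "rx": 0, "ry": 0, "rz": -0.36, "claw": 255},
    {"x": 0.105, "y": -0.315, "z": 0, "rx": 0, "ry": 0, "rz": -0.42, "claw": 255},
    {"x": 0.12, "y": -0.36, "z": 0, "rx": 0, "ry": 0, "rz": -0.48, "claw": 255},
    {"x": 0.137, "y": -0.403, "z": 0, "rx": 0, "ry": 0, "rz": -0.541, "claw": 255},
    {"x": 0.137, "y": -0.403, "z": 0, "rx": 0, "ry": 0, "rz": -0.541, "claw": 255}
  ],
  "squeeze": 40
}}

```text
t: 3.7
tool_pos: [0.4633, 0.1447, 0.2008]
orientation: [-1.582, -2.713, 0.004]
force: [0.2, -0.4, -1.2]
opening: 0.0129
gripper_force: 40.0
```

Request:
{"fn": "arm_command", "kwargs": {
  "targets": [
    {"x": 0, "y": 0, "z": 0, "rx": 0, "ry": 0, "rz": 0, "claw": 255},
    {"x": 0, "y": 0, "z": 0, "rx": 0, "ry": 0, "rz": 0, "claw": 255}
  ],
  "squeeze": 40
}}

```text
t: 3.87
tool_pos: [0.4623, 0.1483, 0.2014]
orientation: [-1.566, -2.722, 0.001]
force: [-0.7, -0.3, -0.4]
opening: 0.0133
gripper_force: 40.0
```

Run:
```python
from h import *
s,y,m=tool();print(s["tool_pos"],y,m[:,2].round(3),s["opening"],s["gripper_force"],s["q"].round(2))
ims=[]
for n in("top","wrist"):
    p,d,c=cam(n);np.savez(n+"2.npz",p=p,d=d,W=cloud(d,c)); ims.append(p if n=="wrist" else cv2.resize(p[130:260,170:350],(512,370)))
cv2.imwrite("pics/m2.png",cv2.resize(np.vstack(ims)[...,::-1],(407,600)))
```

```text
[0.46228869 0.14825909 0.20142765] 30.169266702777804 [-0.002  0.    -1.   ] 0.013331113649814257 39.95565891265869 [ 0.2  -0.17  1.84  0.    1.47 -0.32]
```

View pics/m2.png

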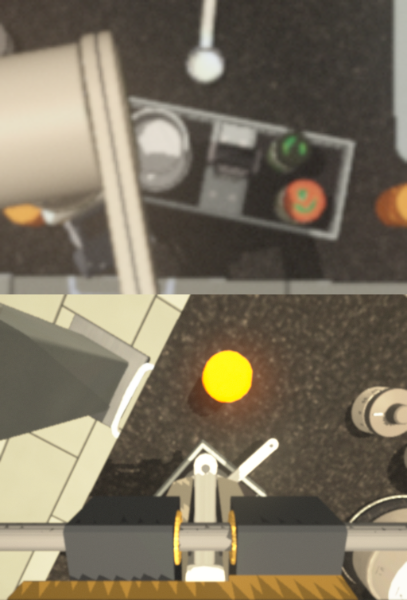

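The top crop shows the cup held beside the large one, rim near (160,145) and partly hidden by the arm. The wrist half shows the held handle with its end at (205,465), the large cup's handle at (255,460) to the right, and the orange look-alike at (227,377).

Run:
```python
from h import *
s,y,m=tool();T=s["tool_pos"]
W=np.load("wrist2.npz")["W"];p=np.load("wrist2.npz")["p"];P=W.reshape(-1,3)
# held handle in frame: origin T, e along handle outward
a=np.radians(y+90);e=np.array([np.cos(a),np.sin(a)]);n=np.array([-e[1],e[0]])
br=p.reshape(-1,3).min(1)>120
Q=P[(abs(P[:,2]-.203)<.015)&br];u=(Q[:,:2]-T[:2])@e;v=(Q[:,:2]-T[:2])@n
k=(u>.008)&(u<.05)&(abs(v)<.015);print("held",k.sum(),"u max",np.percentile(u[k],98),"v mean",v[k].mean(),"z slope",np.polyfit(u[k],Q[k,2],1),"v slope",np.polyfit(u[k],v[k],1))
Q=P[(abs(P[:,2]-.042)<.008)&br&(np.hypot(P[:,0]-.525,P[:,1]-.165)<.045)]
Q=Q[Q[:,1]>.135]
q=Q.mean(0)[:2];d=np.linalg.svd(Q[:,:2]-q,full_matrices=0)[2][0];d*=np.sign(d[1]);t=(Q[:,:2]-q)@d
end=q+d*np.percentile(t,99.5);print("lg handle",len(Q),q,np.degrees(np.arctan2(d[1],d[0])),"end",end,"axis",end-d*.118, Q[:,2].mean())
# rim of large in top0
c=robot.get_calibration("top");p0=np.load("top0.npz")["p"]
for uv in[(239,198.6)]: print(onplane(uv,.044,c))
```

```text
held 1523 u max 0.027870541113143587 v mean -0.001137708759823864 z slope [0.02527635 0.20310679] v slope [ 0.05429731 -0.00198897]
lg handle 882 [0.5273725  0.16453965] 74.33754367213416 end [0.53536546 0.1930472 ] axis [0.50350905 0.07942867] 0.04500604408409996
[[0.50248849 0.0783213 ]]
```

Run:
```python
from h import *
s,y,m=tool();T=s["tool_pos"]
a=np.radians(y+90);e=np.array([np.cos(a),np.sin(a)]);n=np.array([-e[1],e[0]]);ax=T[:2]-.0805*e
P=np.load("top2.npz")["W"].reshape(-1,3)
Q=P[(abs(P[:,2]-.203)<.006)&(np.hypot(P[:,0]-ax[0],P[:,1]-ax[1])<.05)]
from scipy.optimize import least_squares
c=ax.copy()
for i in range(5):
    S=Q[abs(np.linalg.norm(Q[:,:2]-c,axis=1)-.0325)<(.012 if i<3 else .006)]
    c=least_squares(lambda c:np.linalg.norm(S[:,:2]-c,axis=1)-.0325,c,loss='soft_l1',f_scale=.002).x
b=np.degrees(np.arctan2(*(S[:,:2]-c).T[::-1]));print(ax,c,len(Q),len(S),np.histogram(b,8,(-180,180))[0],"u,v",(c-T[:2])@e,(c-T[:2])@n, S[:,2].mean())
```

```text
[0.50289808 0.07923444] [0.50164703 0.07727154] 94 94 [16 15 16 20 17  0  0 10] u,v -0.08156664093706574 0.002068908449082624 0.20155497301806474
```

Request:
{"fn": "arm_command", "kwargs": {
  "targets": [
    {"x": 0.003, "y": 0.003, "z": -0.06, "rx": 0, "ry": 0, "rz": 0, "claw": 255},
    {"x": 0.003, "y": 0.003, "z": -0.13, "rx": 0, "ry": 0, "rz": 0, "claw": 255},
    {"x": 0.003, "y": 0.003, "z": -0.18, "rx": 0, "ry": 0, "rz": 0, "claw": 255},
    {"x": 0.003, "y": 0.003, "z": -0.21, "rx": 0, "ry": 0, "rz": 0, "claw": 255},
    {"x": 0.003, "y": 0.003, "z": -0.23, "rx": 0, "ry": 0, "rz": 0, "claw": 255},
    {"x": 0.003, "y": 0.003, "z": -0.245, "rx": 0, "ry": 0, "rz": 0, "claw": 255},
    {"x": 0.003, "y": 0.003, "z": -0.26, "rx": 0, "ry": 0, "rz": 0, "claw": 255},
    {"x": 0.003, "y": 0.003, "z": -0.275, "rx": 0, "ry": 0, "rz": 0, "claw": 255},
    {"x": 0.003, "y": 0.003, "z": -0.285, "rx": 0, "ry": 0, "rz": 0, "claw": 255},
    {"x": 0.003, "y": 0.003, "z": -0.285, "rx": 0, "ry": 0, "rz": 0, "claw": 255}
  ],
  "squeeze": 40
}}

```text
t: 4.8
tool_pos: [0.4641, 0.1496, 0.0595]
orientation: [-1.568, -2.721, 0.001]
force: [-0.7, 0.7, -1.2]
opening: 0.0135
gripper_force: 40.0
```

Request:
{"fn": "arm_command", "kwargs": {
  "targets": [
    {"x": 0, "y": 0, "z": -0.006, "rx": 0, "ry": 0, "rz": 0, "claw": 255},
    {"x": 0, "y": 0, "z": -0.011, "rx": 0, "ry": 0, "rz": 0, "claw": 255},
    {"x": 0, "y": 0, "z": -0.015, "rx": 0, "ry": 0, "rz": 0, "claw": 255},
    {"x": 0, "y": 0, "z": -0.018, "rx": 0, "ry": 0, "rz": 0, "claw": 255},
    {"x": 0, "y": 0, "z": -0.018, "rx": 0, "ry": 0, "rz": 0, "claw": 255},
    {"x": 0, "y": 0, "z": -0.018, "rx": 0, "ry": 0, "rz": 0, "claw": 255}
  ],
  "squeeze": 40
}}

```text
t: 5.3
tool_pos: [0.4645, 0.1496, 0.0512]
orientation: [1.569, 2.722, 0.0]
force: [-0.0, -0.1, 0.1]
opening: 0.0133
gripper_force: 40.0
```

Request:
{"fn": "arm_command", "kwargs": {
  "targets": [
    {"x": 0, "y": 0, "z": -0.003, "rx": 0, "ry": 0, "rz": 0, "claw": 255},
    {"x": 0, "y": 0, "z": -0.003, "rx": 0, "ry": 0, "rz": 0, "claw": 255},
    {"x": 0, "y": 0, "z": -0.003, "rx": 0, "ry": 0, "rz": 0, "claw": 165},
    {"x": 0, "y": 0, "z": -0.003, "rx": 0, "ry": 0, "rz": 0, "claw": 165},
    {"x": 0, "y": 0, "z": -0.003, "rx": 0, "ry": 0, "rz": 0, "claw": 165},
    {"x": 0, "y": 0, "z": -0.003, "rx": 0, "ry": 0, "rz": 0, "claw": 165},
    {"x": 0, "y": 0, "z": -0.003, "rx": 0, "ry": 0, "rz": 0, "claw": 165}
  ],
  "squeeze": 40
}}

```text
t: 5.88
tool_pos: [0.4645, 0.1496, 0.0497]
orientation: [1.569, 2.722, -0.0]
force: [-0.4, 0.5, 0.1]
opening: 0.0328
gripper_force: 0.0
```

Request:
{"fn": "arm_command", "kwargs": {
  "targets": [
    {"x": 0, "y": 0, "z": 0.03, "rx": 0, "ry": 0, "rz": 0, "claw": 165},
    {"x": 0, "y": 0, "z": 0.1, "rx": 0, "ry": 0, "rz": 0, "claw": 165},
    {"x": 0, "y": 0, "z": 0.17, "rx": 0, "ry": 0, "rz": 0, "claw": 165},
    {"x": 0, "y": 0, "z": 0.24, "rx": 0, "ry": 0, "rz": 0, "claw": 165},
    {"x": 0, "y": 0, "z": 0.3, "rx": 0, "ry": 0, "rz": 0, "claw": 165},
    {"x": -0.08, "y": 0, "z": 0.3, "rx": 0, "ry": 0, "rz": 0, "claw": 165},
    {"x": -0.14, "y": 0, "z": 0.3, "rx": 0, "ry": 0, "rz": 0.05, "claw": 165}
  ],
  "squeeze": 40
}}

```text
t: 6.47
tool_pos: [0.3953, 0.1498, 0.2021]
orientation: [1.433, 2.793, 0.004]
force: [-0.1, 0.1, -1.0]
opening: 0.0326
gripper_force: 0.0
```

Run:
```python
from h import *
s,y,m=tool();print(s["tool_pos"],y,s["opening"],s["q"].round(2))
p,d,c=cam("top");W=cloud(d,c);np.savez("top3.npz",p=p,d=d,W=W)
cx,cy=.5035,.079
for h,r in((.044,.042),(.051,.034)):
    C,n,H,Q=cup(W,cx,cy,h,.05,.11,r);mm=H.mean(0);print(C,n,np.degrees(np.arctan2(mm[1],mm[0])),len(H))
P=W.reshape(-1,3);v=P[:,:2]-[cx,cy];D=np.hypot(*v.T);A=np.degrees(np.arctan2(v[:,1],v[:,0]))%360
for r0 in(.055,.07,.085,.1):
    k=(abs(D-r0)<.008)&(P[:,2]>.035)&(P[:,2]<.065);k1=k&(abs(A-75)<25);k2=k&(abs(A-125)<25)
    print(r0,A[k1].mean(),P[k1,2].mean(),k1.sum(),A[k2].mean(),P[k2,2].mean(),k2.sum())
cv2.imwrite("pics/t3.png",cv2.resize(p[160:250,190:340,::-1],None,fx=5,fy=5,interpolation=2))
```

```text
[0.39526751 0.14984998 0.20205034] 35.67143142094346 0.03260800649250187 [ 0.24 -0.36  2.    0.    1.5  -0.38]
[0.50388675 0.07964648] 158 74.46748066114637 115
[0.50394925 0.07802205] 119 76.66843105968985 86
0.055 74.05443076080128 0.04500648506862555 29 119.90453279364438 0.05286010081238688 10
0.07 72.35647905967124 0.04412649235721875 22 nan nan 0
0.085 74.37587121451983 0.04508517080721881 30 nan nan 0
0.1 74.4766167519013 0.045350333772688656 32 nan nan 0<stdin>:10: RuntimeWarning: Mean of empty slice.
  ret = ret.dtype.type(ret / rcount)
```

View pics/t3.png

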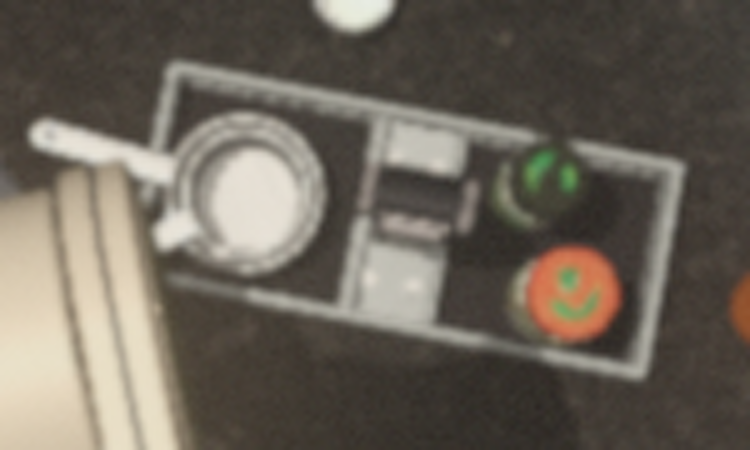

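The picture shows the middle cup sitting concentrically in the large one: rims at about (250,193), its handle at (175,230), the large handle at (90,145). The jars and grip are untouched. Next is the small cup.

Request:
{"fn": "arm_command", "kwargs": {
  "targets": [
    {"x": 0, "y": -0.083, "z": 0, "rx": 0, "ry": 0, "rz": 0.05, "claw": 100},
    {"x": 0, "y": -0.166, "z": 0, "rx": 0, "ry": 0, "rz": 0.1, "claw": 100},
    {"x": 0, "y": -0.249, "z": 0, "rx": 0, "ry": 0, "rz": 0.15, "claw": 100},
    {"x": 0, "y": -0.332, "z": 0, "rx": 0, "ry": 0, "rz": 0.2, "claw": 100},
    {"x": 0, "y": -0.415, "z": 0, "rx": 0, "ry": 0, "rz": 0.25, "claw": 100},
    {"x": 0, "y": -0.498, "z": 0, "rx": 0, "ry": 0, "rz": 0.3, "claw": 100},
    {"x": -0.02, "y": -0.58, "z": 0, "rx": 0, "ry": 0, "rz": 0.35, "claw": 100},
    {"x": -0.05, "y": -0.66, "z": 0, "rx": 0, "ry": 0, "rz": 0.4, "claw": 100},
    {"x": -0.08, "y": -0.735, "z": -0.02, "rx": 0, "ry": 0, "rz": 0.44, "claw": 100},
    {"x": -0.1, "y": -0.81, "z": -0.04, "rx": 0, "ry": 0, "rz": 0.474, "claw": 100}
  ],
  "squeeze": 40
}}

```text
t: 7.35
tool_pos: [0.3601, -0.2039, 0.1896]
orientation: [-0.012, 3.14, -0.002]
force: [0.8, -0.3, 0.2]
opening: 0.0566
gripper_force: 0.0
```

Request:
{"fn": "arm_command", "kwargs": {
  "targets": [
    {"x": -0.01, "y": -0.08, "z": -0.024, "rx": 0, "ry": 0, "rz": 0, "claw": 100},
    {"x": -0.01, "y": -0.101, "z": -0.024, "rx": 0, "ry": 0, "rz": 0, "claw": 100},
    {"x": -0.01, "y": -0.101, "z": -0.024, "rx": 0, "ry": 0, "rz": 0, "claw": 100},
    {"x": -0.01, "y": -0.101, "z": -0.024, "rx": 0, "ry": 0, "rz": 0, "claw": 100},
    {"x": -0.01, "y": -0.101, "z": -0.024, "rx": 0, "ry": 0, "rz": 0, "claw": 100}
  ],
  "squeeze": 40
}}

```text
t: 7.77
tool_pos: [0.3556, -0.2519, 0.177]
orientation: [-0.004, 3.141, 0.001]
force: [0.1, -0.3, -0.3]
opening: 0.0562
gripper_force: 0.0
```

Run:
```python
from h import *
s,y,m=tool();print(s["tool_pos"],y,s["opening"],s["q"].round(2))
p,d,c=cam("wrist");W=cloud(d,c);np.savez("w4.npz",p=p,d=d,W=W);cv2.imwrite("pics/w4.png",p[...,::-1])
M=(abs(W[...,2]-.047)<.008)&(abs(W[...,1]+.306)<.035)
for x in np.arange(.315,.41,.008):
    S=M&(abs(W[...,0]-x)<.004); print(x.round(3),S.sum(),*( (W[S][:,1].min().round(4),np.median(W[S][:,1]).round(4),W[S][:,1].max().round(4)) if S.any() else ()))
S=M&(W[...,0]<.36);print(np.sort(W[S][:,0])[:5])
```

```text
[ 0.35561759 -0.25194959  0.17704459] 90.14741567872677 0.0561979213093519 [-0.73 -0.3   1.99  0.    1.45 -2.31]
0.315 0
0.323 36 -0.3108 -0.3062 -0.302
0.331 149 -0.3134 -0.3062 -0.2995
0.339 150 -0.3136 -0.3059 -0.2993
0.347 145 -0.3133 -0.306 -0.2992
0.355 145 -0.3129 -0.3057 -0.2991
0.363 144 -0.3133 -0.3052 -0.2989
0.371 137 -0.3127 -0.305 -0.2987
0.379 139 -0.3123 -0.3057 -0.2986
0.387 128 -0.3117 -0.3048 -0.2982
0.395 23 -0.312 -0.2992 -0.2984
0.403 92 -0.2997 -0.2938 -0.287
[0.32435866 0.32450942 0.32454897 0.32468209 0.32489148]
```

Request:
{"fn": "arm_command", "kwargs": {
  "targets": [
    {"x": -0.015, "y": -0.05, "z": 0, "rx": 0, "ry": 0, "rz": 0.009, "claw": 100},
    {"x": -0.029, "y": -0.108, "z": 0, "rx": 0, "ry": 0, "rz": 0.009, "claw": 100},
    {"x": -0.029, "y": -0.108, "z": -0.05, "rx": 0, "ry": 0, "rz": 0.009, "claw": 100},
    {"x": -0.029, "y": -0.108, "z": -0.12, "rx": 0, "ry": 0, "rz": 0.009, "claw": 100},
    {"x": -0.029, "y": -0.108, "z": -0.19, "rx": 0, "ry": 0, "rz": 0.009, "claw": 100},
    {"x": -0.029, "y": -0.108, "z": -0.24, "rx": 0, "ry": 0, "rz": 0.009, "claw": 100},
    {"x": -0.029, "y": -0.108, "z": -0.262, "rx": 0, "ry": 0, "rz": 0.009, "claw": 100},
    {"x": -0.029, "y": -0.108, "z": -0.262, "rx": 0, "ry": 0, "rz": 0.009, "claw": 100},
    {"x": -0.029, "y": -0.108, "z": -0.262, "rx": 0, "ry": 0, "rz": 0.009, "claw": 100},
    {"x": -0.029, "y": -0.108, "z": -0.262, "rx": 0, "ry": 0, "rz": 0.009, "claw": 100}
  ],
  "squeeze": 40
}}

```text
t: 8.65
tool_pos: [0.3423, -0.3077, 0.0481]
orientation: [-0.033, 3.139, -0.004]
force: [-0.8, 0.4, 0.8]
opening: 0.0563
gripper_force: 0.0
```

Request:
{"fn": "arm_command", "kwargs": {
  "targets": [
    {"x": 0, "y": 0, "z": 0, "rx": 0, "ry": 0, "rz": 0, "claw": 255},
    {"x": 0, "y": 0, "z": 0, "rx": 0, "ry": 0, "rz": 0, "claw": 255},
    {"x": 0, "y": 0, "z": 0, "rx": 0, "ry": 0, "rz": 0, "claw": 255},
    {"x": 0, "y": 0, "z": 0, "rx": 0, "ry": 0, "rz": 0, "claw": 255},
    {"x": 0, "y": 0, "z": 0, "rx": 0, "ry": 0, "rz": 0, "claw": 255},
    {"x": 0, "y": 0, "z": 0, "rx": 0, "ry": 0, "rz": 0, "claw": 255},
    {"x": 0, "y": 0, "z": 0, "rx": 0, "ry": 0, "rz": 0, "claw": 255}
  ],
  "squeeze": 40
}}

```text
t: 9.23
tool_pos: [0.3407, -0.3069, 0.0459]
orientation: [0.031, -3.141, -0.0]
force: [-0.2, -0.3, 0.0]
opening: 0.0146
gripper_force: 0.1
```

Run:
```python
from h import *
s,y,m=tool();print(s["tool_pos"],y,m[:,2].round(3),s["opening"],s["gripper_force"],s["q"].round(2))
```

```text
[ 0.34074236 -0.30689165  0.04588027] 91.1486407686967 [-0.  0. -1.] 0.014594874264074456 0.065327282063663 [-0.85 -0.07  2.05  0.    1.16 -2.44]
```

Request:
{"fn": "arm_command", "kwargs": {
  "targets": [
    {"x": 0, "y": 0, "z": 0, "rx": 0, "ry": 0, "rz": 0, "claw": 255},
    {"x": 0, "y": 0, "z": 0, "rx": 0, "ry": 0, "rz": 0, "claw": 255},
    {"x": 0, "y": 0, "z": 0.03, "rx": 0, "ry": 0, "rz": 0, "claw": 255},
    {"x": 0, "y": 0, "z": 0.08, "rx": 0, "ry": 0, "rz": 0, "claw": 255},
    {"x": 0, "y": 0, "z": 0.15, "rx": 0, "ry": 0, "rz": 0, "claw": 255},
    {"x": 0, "y": 0, "z": 0.22, "rx": 0, "ry": 0, "rz": 0, "claw": 255},
    {"x": 0, "y": 0, "z": 0.29, "rx": 0, "ry": 0, "rz": 0, "claw": 255},
    {"x": 0, "y": 0, "z": 0.35, "rx": 0, "ry": 0, "rz": 0, "claw": 255},
    {"x": 0, "y": 0, "z": 0.38, "rx": 0, "ry": 0, "rz": 0, "claw": 255},
    {"x": 0, "y": 0, "z": 0.38, "rx": 0, "ry": 0, "rz": 0, "claw": 255}
  ],
  "squeeze": 40
}}

```text
t: 10.07
tool_pos: [0.3423, -0.3086, 0.2406]
orientation: [-0.032, 3.136, -0.009]
force: [0.2, -0.1, 0.3]
opening: 0.0131
gripper_force: 40.0
```

Request:
{"fn": "arm_command", "kwargs": {
  "targets": [
    {"x": 0.016, "y": 0.07, "z": 0, "rx": 0, "ry": 0, "rz": -0.01, "claw": 255},
    {"x": 0.03, "y": 0.14, "z": 0, "rx": 0, "ry": 0, "rz": -0.02, "claw": 255},
    {"x": 0.046, "y": 0.21, "z": 0, "rx": 0, "ry": 0, "rz": -0.03, "claw": 255},
    {"x": 0.06, "y": 0.28, "z": 0, "rx": 0, "ry": 0, "rz": -0.04, "claw": 255},
    {"x": 0.076, "y": 0.35, "z": 0, "rx": 0, "ry": 0, "rz": -0.05, "claw": 255},
    {"x": 0.09, "y": 0.42, "z": 0, "rx": 0, "ry": 0, "rz": -0.06, "claw": 255},
    {"x": 0.106, "y": 0.49, "z": 0, "rx": 0, "ry": 0, "rz": -0.07, "claw": 255},
    {"x": 0.12, "y": 0.56, "z": 0, "rx": 0, "ry": 0, "rz": -0.08, "claw": 255},
    {"x": 0.136, "y": 0.63, "z": 0, "rx": 0, "ry": 0, "rz": -0.09, "claw": 255},
    {"x": 0.15, "y": 0.7, "z": 0, "rx": 0, "ry": 0, "rz": -0.097, "claw": 255}
  ],
  "squeeze": 40
}}

```text
t: 10.9
tool_pos: [0.4151, 0.045, 0.2341]
orientation: [-0.274, -3.128, 0.0]
force: [0.7, -1.0, -0.6]
opening: 0.0135
gripper_force: 40.0
```

Request:
{"fn": "arm_command", "kwargs": {
  "targets": [
    {"x": 0.005, "y": 0.06, "z": 0, "rx": 0, "ry": 0, "rz": 0, "claw": 255},
    {"x": 0.01, "y": 0.101, "z": 0, "rx": 0, "ry": 0, "rz": 0, "claw": 255},
    {"x": 0.01, "y": 0.101, "z": 0, "rx": 0, "ry": 0, "rz": 0, "claw": 255},
    {"x": 0.01, "y": 0.101, "z": 0, "rx": 0, "ry": 0, "rz": 0, "claw": 255},
    {"x": 0.01, "y": 0.101, "z": 0, "rx": 0, "ry": 0, "rz": 0, "claw": 255}
  ],
  "squeeze": 40
}}

```text
t: 11.32
tool_pos: [0.4202, 0.0931, 0.2347]
orientation: [-0.272, -3.128, 0.001]
force: [0.4, -0.1, -0.4]
opening: 0.013
gripper_force: 40.0
```

```bash
cat > held.py <<'E'
from h import *
from scipy.optimize import least_squares
s,y,m=tool();T=s["tool_pos"];print(T,y,s["opening"],s["gripper_force"],s["q"].round(2))
a=np.radians(y+90);e=np.array([np.cos(a),np.sin(a)]);n=np.array([-e[1],e[0]]);ax=T[:2]-.0845*e
p,d,c=cam("top");P=cloud(d,c).reshape(-1,3);rz=T[2]+.0025
Q=P[(abs(P[:,2]-rz)<.007)&(np.hypot(P[:,0]-ax[0],P[:,1]-ax[1])<.04)]
C=ax.copy();r=.0245
for i in range(5):
    S=Q[abs(np.linalg.norm(Q[:,:2]-C,axis=1)-r)<(.012 if i<3 else .006)]
    C=least_squares(lambda c:np.linalg.norm(S[:,:2]-c,axis=1)-r,C,loss='soft_l1',f_scale=.002).x
print(ax,"top fit",C,len(S),"uv",(C-T[:2])@e,(C-T[:2])@n,S[:,2].mean(),rz)
C,nn,H,Q=cup(cloud(d,c),.504,.079,.051,.05,.11,.034);print("middle",C,nn)
E
python3 held.py
```

```text
[0.42022603 0.0931067  0.23465785] 80.06805014289532 0.012971632522321115 39.99412000179291 [ 0.1  -0.34  1.93 -0.    1.56 -1.3 ]
[0.50345965 0.07853228] top fit [0.5030848  0.07766099] 13 uv -0.08428104300577323 0.0009228884951864512 0.23596082173045754 0.237157851697407
middle [0.49896301 0.07488742] 5
```

Request:
{"fn": "arm_command", "kwargs": {
  "targets": [
    {"x": 0.002, "y": 0.002, "z": -0.06, "rx": 0, "ry": 0, "rz": 0, "claw": 255},
    {"x": 0.002, "y": 0.002, "z": -0.13, "rx": 0, "ry": 0, "rz": 0, "claw": 255},
    {"x": 0.002, "y": 0.002, "z": -0.2, "rx": 0, "ry": 0, "rz": 0, "claw": 255},
    {"x": 0.002, "y": 0.002, "z": -0.24, "rx": 0, "ry": 0, "rz": 0, "claw": 255},
    {"x": 0.002, "y": 0.002, "z": -0.26, "rx": 0, "ry": 0, "rz": 0, "claw": 255},
    {"x": 0.002, "y": 0.002, "z": -0.28, "rx": 0, "ry": 0, "rz": 0, "claw": 255},
    {"x": 0.002, "y": 0.002, "z": -0.3, "rx": 0, "ry": 0, "rz": 0, "claw": 255},
    {"x": 0.002, "y": 0.002, "z": -0.32, "rx": 0, "ry": 0, "rz": 0, "claw": 255},
    {"x": 0.002, "y": 0.002, "z": -0.335, "rx": 0, "ry": 0, "rz": 0, "claw": 255},
    {"x": 0.002, "y": 0.002, "z": -0.335, "rx": 0, "ry": 0, "rz": 0, "claw": 255}
  ],
  "squeeze": 40
}}

```text
t: 12.2
tool_pos: [0.4212, 0.0945, 0.0672]
orientation: [-0.273, -3.128, 0.0]
force: [0.4, 0.6, -0.1]
opening: 0.0132
gripper_force: 40.0
```

Request:
{"fn": "arm_command", "kwargs": {
  "targets": [
    {"x": 0, "y": 0, "z": -0.006, "rx": 0, "ry": 0, "rz": 0, "claw": 255},
    {"x": 0, "y": 0, "z": -0.012, "rx": 0, "ry": 0, "rz": 0, "claw": 255},
    {"x": 0, "y": 0, "z": -0.017, "rx": 0, "ry": 0, "rz": 0, "claw": 255},
    {"x": 0, "y": 0, "z": -0.02, "rx": 0, "ry": 0, "rz": 0, "claw": 255},
    {"x": 0, "y": 0, "z": -0.02, "rx": 0, "ry": 0, "rz": 0, "claw": 255},
    {"x": 0, "y": 0, "z": -0.02, "rx": 0, "ry": 0, "rz": 0, "claw": 255}
  ],
  "squeeze": 40
}}

```text
t: 12.7
tool_pos: [0.4218, 0.0947, 0.0585]
orientation: [0.272, 3.13, 0.0]
force: [0.1, 0.5, -0.5]
opening: 0.0137
gripper_force: 40.0
```

Request:
{"fn": "arm_command", "kwargs": {
  "targets": [
    {"x": 0, "y": 0, "z": -0.003, "rx": 0, "ry": 0, "rz": 0, "claw": 255},
    {"x": 0, "y": 0, "z": -0.005, "rx": 0, "ry": 0, "rz": 0, "claw": 255},
    {"x": 0, "y": 0, "z": -0.005, "rx": 0, "ry": 0, "rz": 0, "claw": 255},
    {"x": 0, "y": 0, "z": -0.005, "rx": 0, "ry": 0, "rz": 0, "claw": 165},
    {"x": 0, "y": 0, "z": -0.005, "rx": 0, "ry": 0, "rz": 0, "claw": 165},
    {"x": 0, "y": 0, "z": -0.005, "rx": 0, "ry": 0, "rz": 0, "claw": 165},
    {"x": 0, "y": 0, "z": -0.005, "rx": 0, "ry": 0, "rz": 0, "claw": 165},
    {"x": 0, "y": 0, "z": -0.005, "rx": 0, "ry": 0, "rz": 0, "claw": 165}
  ],
  "squeeze": 40
}}

```text
t: 13.37
tool_pos: [0.4218, 0.0946, 0.0559]
orientation: [0.273, 3.13, 0.0]
force: [-0.8, -0.4, -0.5]
opening: 0.0327
gripper_force: 0.0
```

Request:
{"fn": "arm_command", "kwargs": {
  "targets": [
    {"x": 0, "y": 0, "z": 0.03, "rx": 0, "ry": 0, "rz": 0, "claw": 165},
    {"x": 0, "y": 0, "z": 0.1, "rx": 0, "ry": 0, "rz": 0, "claw": 165},
    {"x": 0, "y": 0, "z": 0.18, "rx": 0, "ry": 0, "rz": 0, "claw": 165},
    {"x": 0, "y": 0, "z": 0.26, "rx": 0, "ry": 0, "rz": 0, "claw": 165},
    {"x": 0, "y": 0, "z": 0.34, "rx": 0, "ry": 0, "rz": -0.05, "claw": 100},
    {"x": -0.06, "y": 0, "z": 0.36, "rx": 0, "ry": 0, "rz": -0.1, "claw": 50},
    {"x": -0.06, "y": 0, "z": 0.36, "rx": 0, "ry": 0, "rz": -0.15, "claw": 20},
    {"x": -0.06, "y": 0, "z": 0.36, "rx": 0, "ry": 0, "rz": -0.2, "claw": 20}
  ],
  "squeeze": 40
}}

```text
t: 14.03
tool_pos: [0.3922, 0.0948, 0.2381]
orientation: [0.895, 3.007, 0.003]
force: [0.8, 0.2, -0.8]
opening: 0.0547
gripper_force: 0.0
```

Run:
```python
from h import *
s,y,m=tool();print(s["tool_pos"],y,s["opening"],s["q"].round(2))
p,d,c=cam("top");W=cloud(d,c);np.savez("top5.npz",p=p,d=d,W=W)
for h,r in((.044,.042),(.051,.034),(.058,.026)):
    C,n,H,Q=cup(W,.504,.079,h,.05,.11,r);print(h,C,n)
P=W.reshape(-1,3)
# grip
Q=P[(abs(P[:,2]-.144)<.006)&(np.hypot(P[:,0]-.491,P[:,1]+.0075)<.05)];print("grip cloud",cv2.minAreaRect(Q[:,:2].astype(np.float32)*1000),len(Q),Q.mean(0))
# dark pixels of bar
M=(p.max(-1)<75); M[:, :]&=(np.hypot(W[...,0]-.491,W[...,1]+.0075)<.045)&(W[...,2]>.13)
v,u=np.nonzero(M);B=onplane(np.c_[u,v],.142,c);print("bar",cv2.minAreaRect(B.astype(np.float32)*1000),len(u))
q=B-B.mean(0);d_=np.linalg.svd(q,full_matrices=0)[2][0];print(B.mean(0),np.degrees(np.arctan2(d_[1],d_[0])))
cv2.imwrite("pics/t5.png",cv2.resize(p[160:250,190:340,::-1],None,fx=5,fy=5,interpolation=2))
```

```text
[0.39217558 0.09480436 0.23809144] 56.857470874456034 0.05470285478413918 [ 0.11 -0.44  1.99  0.    1.59 -0.88]
0.044 [0.50343762 0.07960334] 97
0.051 [0.50338101 0.07743032] 74
0.058 [0.5040448  0.07936355] 60
grip cloud ((490.4190673828125, -8.087028503417969), (60.154518127441406, 30.913288116455078), 81.32642364501953) 254 [ 0.49228846 -0.00839685  0.1434869 ]
bar ((498.3915710449219, -15.107534408569336), (49.196678161621094, 13.570116996765137), 70.91614532470703) 57
[ 0.49888228 -0.01158479] -102.58507835121306
```

View pics/t5.png

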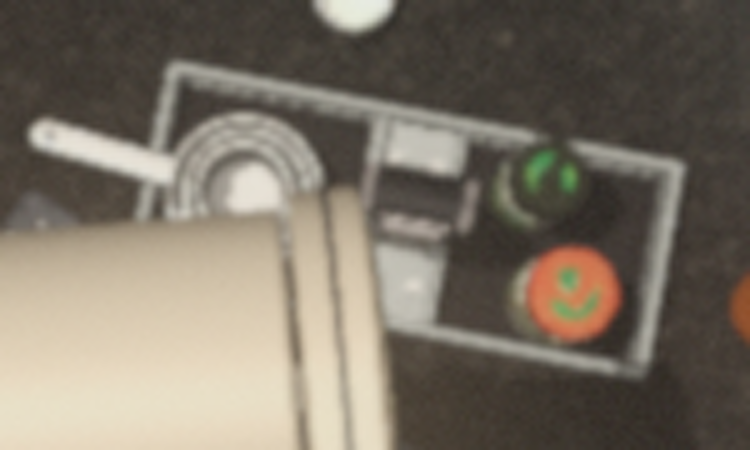

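The picture shows all three rims concentric at about (245,185). The grip bar spans (380,190)–(475,205), and the caddy corners are at (175,68), (680,165) and (642,372). Next is the grip pose.

Run:
```python
from h import *
c=robot.get_calibration("top")
C=np.array([(190+175/5,160+68/5),(190+680/5,160+165/5),(190+642/5,160+372/5),(205+60/5,165+243/5)])
X=onplane(C,.026,c);print(X,X.mean(0))
for a,b in((0,1),(3,2)): d=X[a]-X[b];print(np.degrees(np.arctan2(d[1],d[0])),np.linalg.norm(d))
for a,b in((0,3),(1,2)): d=X[a]-X[b];print(np.degrees(np.arctan2(d[1],d[0])),np.linalg.norm(d))
```

```text
[[ 0.5722895   0.11877479]
 [ 0.52504168 -0.15796078]
 [ 0.41220048 -0.13752181]
 [ 0.4622574   0.13723271]] [ 0.49294726 -0.00986877]
80.31115578406283 0.28073997549685237
79.6746543782935 0.2792771774270901
-9.522721851575639 0.11156951873797848
-10.266695841470929 0.11467732095388937
```

Request:
{"fn": "arm_command", "kwargs": {
  "targets": [
    {"x": 0.02, "y": -0.021, "z": 0, "rx": 0, "ry": 0, "rz": -0.06, "claw": 20},
    {"x": 0.04, "y": -0.042, "z": 0, "rx": 0, "ry": 0, "rz": -0.12, "claw": 20},
    {"x": 0.06, "y": -0.063, "z": 0, "rx": 0, "ry": 0, "rz": -0.18, "claw": 20},
    {"x": 0.08, "y": -0.084, "z": 0, "rx": 0, "ry": 0, "rz": -0.24, "claw": 20},
    {"x": 0.1, "y": -0.105, "z": 0, "rx": 0, "ry": 0, "rz": -0.3, "claw": 20},
    {"x": 0.12, "y": -0.126, "z": 0, "rx": 0, "ry": 0, "rz": -0.36, "claw": 20},
    {"x": 0.14, "y": -0.147, "z": 0, "rx": 0, "ry": 0, "rz": -0.42, "claw": 20},
    {"x": 0.16, "y": -0.168, "z": 0, "rx": 0, "ry": 0, "rz": -0.48, "claw": 20},
    {"x": 0.18, "y": -0.19, "z": 0, "rx": 0, "ry": 0, "rz": -0.54, "claw": 20},
    {"x": 0.2, "y": -0.207, "z": 0, "rx": 0, "ry": 0, "rz": -0.584, "claw": 20}
  ],
  "squeeze": 60
}}

```text
t: 14.92
tool_pos: [0.4921, -0.0097, 0.2354]
orientation: [-2.407, -2.018, 0.001]
force: [0.1, -0.6, 0.4]
opening: 0.0855
gripper_force: 0.0
```

Request:
{"fn": "arm_command", "kwargs": {
  "targets": [
    {"x": 0, "y": 0, "z": 0, "rx": 0, "ry": 0, "rz": 0, "claw": 20},
    {"x": 0, "y": 0, "z": 0, "rx": 0, "ry": 0, "rz": 0, "claw": 20},
    {"x": 0, "y": 0, "z": 0, "rx": 0, "ry": 0, "rz": 0, "claw": 20}
  ],
  "squeeze": 60
}}

```text
t: 15.17
tool_pos: [0.4913, -0.0085, 0.2355]
orientation: [-2.398, -2.028, 0.001]
force: [-1.0, 0.3, -0.3]
opening: 0.0858
gripper_force: 0.0
```

Run:
```python
from h import *
s,y,m=tool();T=s["tool_pos"];print(T,y,m[:,2].round(3),s["opening"],s["q"].round(2))
p,d,c=cam("wrist");W=cloud(d,c);print(c["origin"])
P=W.reshape(-1,3);Q=P[(abs(P[:,2]-.14)<.012)&(np.hypot(P[:,0]-.492,P[:,1]+.0085)<.05)]
print(len(Q));
if len(Q)>20: print(cv2.minAreaRect(Q[:,:2].astype(np.float32)*1000),Q.mean(0),Q.min(0),Q.max(0))
cv2.imwrite("pics/w6.png",p[...,::-1])
```

```text
[ 0.49130621 -0.00853344  0.23547195] -9.581431164678353 [-0.001  0.    -1.   ] 0.08583404149071872 [-0.12 -0.17  1.78  0.    1.53  0.05]
[0.50412875 0.06100865 0.38870325]
2754
((492.03173828125, -4.848947525024414), (58.57682418823242, 31.990135192871094), 80.45196533203125) [ 0.49341003 -0.0040675   0.14281756] [ 0.4738952  -0.03532721  0.12818715] [0.5117451  0.0240677  0.14727602]
```

View pics/w6.png

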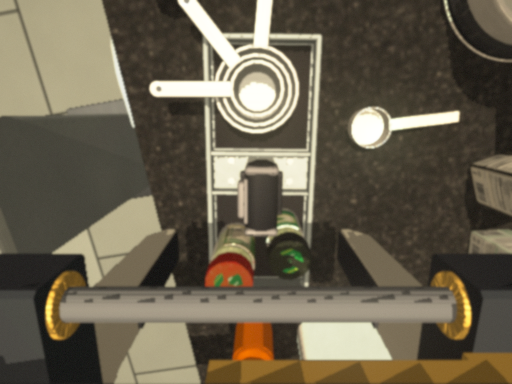

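The wrist view shows the three cups nested at (257,90) with handles fanned out, the grip at (260,195) with its button on the left (robot) side, and both jars standing. I'll go down over the grip, keeping the fingertips above the tube.

Request:
{"fn": "arm_command", "kwargs": {
  "targets": [
    {"x": 0.003, "y": 0.001, "z": -0.06, "rx": 0, "ry": 0, "rz": 0, "claw": 20},
    {"x": 0.003, "y": 0.001, "z": -0.12, "rx": 0, "ry": 0, "rz": 0, "claw": 20},
    {"x": 0.003, "y": 0.001, "z": -0.17, "rx": 0, "ry": 0, "rz": 0, "claw": 20},
    {"x": 0.003, "y": 0.001, "z": -0.195, "rx": 0, "ry": 0, "rz": 0, "claw": 20},
    {"x": 0.003, "y": 0.001, "z": -0.206, "rx": 0, "ry": 0, "rz": 0, "claw": 40},
    {"x": 0.003, "y": 0.001, "z": -0.206, "rx": 0, "ry": 0, "rz": 0, "claw": 80},
    {"x": 0.003, "y": 0.001, "z": -0.206, "rx": 0, "ry": 0, "rz": 0, "claw": 110},
    {"x": 0.003, "y": 0.001, "z": -0.206, "rx": 0, "ry": 0, "rz": 0, "claw": 130},
    {"x": 0.003, "y": 0.001, "z": -0.206, "rx": 0, "ry": 0, "rz": 0, "claw": 140},
    {"x": 0.003, "y": 0.001, "z": -0.206, "rx": 0, "ry": 0, "rz": 0, "claw": 150}
  ],
  "squeeze": 60
}}

```text
t: 16.05
tool_pos: [0.4942, -0.0085, 0.1343]
orientation: [2.402, 2.023, 0.002]
force: [0.1, -1.0, -0.1]
opening: 0.0503
gripper_force: 0.0
```

Request:
{"fn": "arm_command", "kwargs": {
  "targets": [
    {"x": 0, "y": 0, "z": 0, "rx": 0, "ry": 0, "rz": 0, "claw": 170},
    {"x": 0, "y": 0, "z": 0, "rx": 0, "ry": 0, "rz": 0, "claw": 190},
    {"x": 0, "y": 0, "z": 0, "rx": 0, "ry": 0, "rz": 0, "claw": 255},
    {"x": 0, "y": 0, "z": 0, "rx": 0, "ry": 0, "rz": 0, "claw": 255},
    {"x": 0, "y": 0, "z": 0, "rx": 0, "ry": 0, "rz": 0, "claw": 255},
    {"x": 0, "y": 0, "z": 0, "rx": 0, "ry": 0, "rz": 0, "claw": 255}
  ],
  "squeeze": 60
}}

```text
t: 16.55
tool_pos: [0.4936, -0.0085, 0.1331]
orientation: [2.403, 2.023, 0.001]
force: [2.5, -1.8, 1.8]
opening: 0.0257
gripper_force: 60.0
```

Request:
{"fn": "arm_command", "kwargs": {
  "targets": [
    {"x": 0, "y": 0, "z": 0.004, "rx": 0, "ry": 0, "rz": 0, "claw": 255},
    {"x": 0, "y": 0, "z": 0.01, "rx": 0, "ry": 0, "rz": 0, "claw": 255},
    {"x": 0, "y": 0, "z": 0.018, "rx": 0, "ry": 0, "rz": 0, "claw": 255},
    {"x": 0, "y": 0, "z": 0.026, "rx": 0, "ry": 0, "rz": 0, "claw": 255},
    {"x": 0, "y": 0, "z": 0.034, "rx": 0, "ry": 0, "rz": 0, "claw": 255},
    {"x": 0, "y": 0, "z": 0.04, "rx": 0, "ry": 0, "rz": 0, "claw": 255}
  ],
  "squeeze": 60
}}

```text
t: 17.05
tool_pos: [0.4932, -0.0084, 0.1534]
orientation: [-2.403, -2.024, 0.0]
force: [1.0, 0.3, -4.1]
opening: 0.0256
gripper_force: 60.0
```

Run:
```python
from h import *
s,y,m=tool();print(s["tool_pos"],s["force"],s["opening"])
p,d,c=cam("side");p0=np.load("side0.npz")["p"]
cv2.imwrite("pics/s7.png",cv2.resize(np.hstack([p0[150:260,215:315],p[150:260,215:315]])[...,::-1],None,fx=3.9,fy=3.9))
```

```text
[ 0.49321776 -0.00835822  0.15336325] [ 0.95897236  0.27966646 -4.09211351] 0.025557819327238912
```

The load is 4.1 N, so the lock is free and the handle is drawing. I've used my ten picture views, so from here I check numerically. Continuing to the second stop.

Request:
{"fn": "arm_command", "kwargs": {
  "targets": [
    {"x": 0, "y": 0, "z": 0.008, "rx": 0, "ry": 0, "rz": 0, "claw": 255},
    {"x": 0, "y": 0, "z": 0.02, "rx": 0, "ry": 0, "rz": 0, "claw": 255},
    {"x": 0, "y": 0, "z": 0.034, "rx": 0, "ry": 0, "rz": 0, "claw": 255},
    {"x": 0, "y": 0, "z": 0.048, "rx": 0, "ry": 0, "rz": 0, "claw": 255},
    {"x": 0, "y": 0, "z": 0.062, "rx": 0, "ry": 0, "rz": 0, "claw": 255},
    {"x": 0, "y": 0, "z": 0.076, "rx": 0, "ry": 0, "rz": 0, "claw": 255},
    {"x": 0, "y": 0, "z": 0.09, "rx": 0, "ry": 0, "rz": 0, "claw": 255},
    {"x": 0, "y": 0, "z": 0.102, "rx": 0, "ry": 0, "rz": 0, "claw": 255},
    {"x": 0, "y": 0, "z": 0.112, "rx": 0, "ry": 0, "rz": 0, "claw": 255},
    {"x": 0, "y": 0, "z": 0.116, "rx": 0, "ry": 0, "rz": 0, "claw": 255}
  ],
  "squeeze": 60
}}

```text
t: 17.93
tool_pos: [0.4933, -0.0084, 0.2118]
orientation: [2.403, 2.024, 0.0]
force: [-0.1, -0.4, -2.7]
opening: 0.0252
gripper_force: 60.0
```

Request:
{"fn": "arm_command", "kwargs": {
  "targets": [
    {"x": 0, "y": 0, "z": 0.002, "rx": 0, "ry": 0, "rz": 0, "claw": 255},
    {"x": 0, "y": 0, "z": 0.004, "rx": 0, "ry": 0, "rz": 0, "claw": 255},
    {"x": 0, "y": 0, "z": 0.004, "rx": 0, "ry": 0, "rz": 0, "claw": 255},
    {"x": 0, "y": 0, "z": 0.004, "rx": 0, "ry": 0, "rz": 0, "claw": 255},
    {"x": 0, "y": 0, "z": 0.004, "rx": 0, "ry": 0, "rz": 0, "claw": 255}
  ],
  "squeeze": 60
}}

```text
t: 18.35
tool_pos: [0.4933, -0.0084, 0.2129]
orientation: [2.403, 2.024, 0.0]
force: [0.4, 0.1, -1.7]
opening: 0.0256
gripper_force: 60.0
```

```bash
cat > chk.py <<'E'
from h import *
s,y,m=tool();print(s["t"],s["tool_pos"],s["force"],s["wrist_torque"],s["opening"],s["gripper_force"],m[:,2].round(3))
p,d,c=cam("top");P=cloud(d,c).reshape(-1,3)
import sys;dz=float(sys.argv[1])
def zs(n,x,y,r,lo,hi):
    Q=P[(np.hypot(P[:,0]-x,P[:,1]-y)<r)&(P[:,2]>lo)&(P[:,2]<hi)];print(n,len(Q),np.percentile(Q[:,2],[10,50,90,98]).round(4) if len(Q) else 0)
zs("large handle",.528,.168,.02,.03+dz,.07+dz);zs("red",.458,-.09,.03,.09+dz,.15+dz);zs("green",.497,-.077,.03,.09+dz,.15+dz)
zs("cup floor",.504,.079,.012,.0+dz,.05+dz)
for h,r in((.044,.042),(.051,.034),(.058,.026)):
    C,n,H,Q=cup(P,.504,.079,h+dz,.05,.11,r);print(h,C,n)
for n,x,y in(("end+y",.505,.13),("end-y",.47,-.147)):
    zs(n,x,y,.025,.012+dz,.032+dz)
E
python3 chk.py 0
```

```text
18.35 [ 0.49331154 -0.00837486  0.21286167] [ 0.42486795  0.11352697 -1.74903182] [ 0.03217364  0.31844402 -0.08860999] 0.025608063825837836 59.98440384864807 [ 0. -0. -1.]
large handle 77 [0.042  0.045  0.0478 0.0492]
red 259 [0.1111 0.1141 0.1164 0.1179]
green 23 [0.0972 0.109  0.1127 0.1153]
cup floor 42 [0.0109 0.0139 0.0172 0.0175]
0.044 [0.50358684 0.07901519] 76
0.051 [0.49831257 0.0804497 ] 96
0.058 [0.50270073 0.08012543] 74
end+y 41 [0.0167 0.0276 0.0307 0.0311]
end-y 0 0
```

Request:
{"fn": "arm_command", "kwargs": {
  "targets": [
    {"x": 0, "y": 0, "z": 0.003, "rx": 0, "ry": 0, "rz": 0, "claw": 255},
    {"x": 0, "y": 0, "z": 0.006, "rx": 0, "ry": 0, "rz": 0, "claw": 255},
    {"x": 0, "y": 0, "z": 0.01, "rx": 0, "ry": 0, "rz": 0, "claw": 255},
    {"x": 0, "y": 0, "z": 0.015, "rx": 0, "ry": 0, "rz": 0, "claw": 255},
    {"x": 0, "y": 0, "z": 0.02, "rx": 0, "ry": 0, "rz": 0, "claw": 255},
    {"x": 0, "y": 0, "z": 0.025, "rx": 0, "ry": 0, "rz": 0, "claw": 255},
    {"x": 0, "y": 0, "z": 0.03, "rx": 0, "ry": 0, "rz": 0, "claw": 255},
    {"x": 0, "y": 0, "z": 0.034, "rx": 0, "ry": 0, "rz": 0, "claw": 255},
    {"x": 0, "y": 0, "z": 0.034, "rx": 0, "ry": 0, "rz": 0, "claw": 255},
    {"x": 0, "y": 0, "z": 0.034, "rx": 0, "ry": 0, "rz": 0, "claw": 255}
  ],
  "squeeze": 60
}}

```text
t: 19.23
tool_pos: [0.4934, -0.0084, 0.23]
orientation: [2.403, 2.023, 0.0]
force: [0.2, -0.2, -8.7]
opening: 0.0256
gripper_force: 60.0
```

```bash
python3 chk.py .015
```

```text
19.2333 [ 0.49339483 -0.00840033  0.2300263 ] [ 0.17441518 -0.21400115 -8.69305695] [-0.06416277  0.08491534 -0.00021904] 0.02563025881336143 59.97179925441742 [ 0. -0. -1.]
large handle 79 [0.0572 0.0602 0.0624 0.0632]
red 273 [0.1263 0.129  0.1312 0.1326]
green 25 [0.1136 0.1259 0.1295 0.1303]
cup floor 39 [0.0272 0.0296 0.0319 0.0327]
0.044 [0.50365744 0.07901172] 80
0.051 [0.50228007 0.07850674] 79
0.058 [0.50234565 0.08255881] 79
end+y 36 [0.0313 0.0432 0.0465 0.0468]
end-y 0 0
```

Both ends rose about 15 mm, so it is level. Lifting the rest.

Request:
{"fn": "arm_command", "kwargs": {
  "targets": [
    {"x": 0, "y": 0, "z": 0.008, "rx": 0, "ry": 0, "rz": 0, "claw": 255},
    {"x": 0, "y": 0, "z": 0.022, "rx": 0, "ry": 0, "rz": 0, "claw": 255},
    {"x": 0, "y": 0, "z": 0.04, "rx": 0, "ry": 0, "rz": 0, "claw": 255},
    {"x": 0, "y": 0, "z": 0.058, "rx": 0, "ry": 0, "rz": 0, "claw": 255},
    {"x": 0, "y": 0, "z": 0.076, "rx": 0, "ry": 0, "rz": 0, "claw": 255},
    {"x": 0, "y": 0, "z": 0.094, "rx": 0, "ry": 0, "rz": 0, "claw": 255},
    {"x": 0, "y": 0, "z": 0.112, "rx": 0, "ry": 0, "rz": 0, "claw": 255},
    {"x": 0, "y": 0, "z": 0.124, "rx": 0, "ry": 0, "rz": 0, "claw": 255},
    {"x": 0, "y": 0, "z": 0.13, "rx": 0, "ry": 0, "rz": 0, "claw": 255},
    {"x": 0, "y": 0, "z": 0.13, "rx": 0, "ry": 0, "rz": 0, "claw": 255}
  ],
  "squeeze": 60
}}

```text
t: 20.12
tool_pos: [0.4937, -0.0084, 0.2959]
orientation: [2.402, 2.023, 0.002]
force: [0.2, -0.8, -8.5]
opening: 0.0256
gripper_force: 60.0
```

Request:
{"fn": "arm_command", "kwargs": {
  "targets": [
    {"x": 0, "y": 0, "z": 0, "rx": 0, "ry": 0, "rz": 0, "claw": 255},
    {"x": 0, "y": 0, "z": 0, "rx": 0, "ry": 0, "rz": 0, "claw": 255},
    {"x": 0, "y": 0, "z": 0, "rx": 0, "ry": 0, "rz": 0, "claw": 255},
    {"x": 0, "y": 0, "z": 0, "rx": 0, "ry": 0, "rz": 0, "claw": 255},
    {"x": 0, "y": 0, "z": 0, "rx": 0, "ry": 0, "rz": 0, "claw": 255},
    {"x": 0, "y": 0, "z": 0, "rx": 0, "ry": 0, "rz": 0, "claw": 255},
    {"x": 0, "y": 0, "z": 0, "rx": 0, "ry": 0, "rz": 0, "claw": 255},
    {"x": 0, "y": 0, "z": 0, "rx": 0, "ry": 0, "rz": 0, "claw": 255}
  ],
  "squeeze": 60
}}

```text
t: 20.78
tool_pos: [0.4933, -0.0084, 0.2949]
orientation: [-2.403, -2.024, 0.0]
force: [0.2, 0.2, -9.2]
opening: 0.0255
gripper_force: 60.0
```

```bash
python3 chk.py .08
```

```text
20.7833 [ 0.49328495 -0.00835201  0.29485462] [ 0.24778357  0.18166022 -9.19656106] [-0.08057469  0.02630873  0.01083084] 0.0254671208584578 59.97177869081497 [-0.  0. -1.]
large handle 90 [0.1222 0.1244 0.1268 0.1278]
red 307 [0.1906 0.1937 0.196  0.1971]
green 42 [0.1807 0.1893 0.1942 0.1963]
cup floor 37 [0.0915 0.0929 0.0962 0.0972]
0.044 [0.50322917 0.07880017] 92
0.051 [0.50057538 0.07872535] 103
0.058 [0.50280026 0.08076641] 79
end+y 51 [0.0965 0.1077 0.1112 0.1118]
end-y 9 [0.0927 0.0951 0.1025 0.1056]
```

Raised about 80 mm, level and still. Handing in.

```bash
python3 -c "
from plant import robot
print(robot.close_job())"
```

```text
the job is handed in; nothing more can be done
None
```

I handed the job in at about 21 s with no verdict returned: cups nested, handle drawn about 80 mm to its second stop, and the caddy held level about 80 mm up, all by my own measurements.

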